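# Clear the torque adapters into their colour trays

## Robot

A 6-joint arm with a two-finger parallel gripper is mounted at the origin on the work surface. World frame = base frame: x ahead of the robot, y to its left, z up, the work surface at z = 0. Lengths are in m, angles in rad, forces in N, time in s.
With the tool pointing down it reaches from about 0.35 to 0.975 m from the base axis. Payload 4.9 kg.
Tool frame: the origin (TCP) lies midway between the tips of the shut fingers; the grasp point (between the pads) lies 19 mm behind it (ctrl.hold_point_z is the distance from the TCP to the grasp point, in m); z points along the fingers, y is the line along which they close (so a half turn about z gives the same grasp; the last joint's range is limited). The gripper opens to 85 mm and grips with 20 to 120 N. Pads are 22 mm wide; open, the fingers measure 114 mm over their backs; the gripper's body (76 mm by 85 mm) begins 54 mm behind the grasp point. The pads swing forward as they close: fully open they stand 13 mm farther back than shut.
Start: joints at [0.983, 0.053, 1.613, -0, 1.476, -0.119], TCP at [0.282, 0.558, 0.196] pointing down, gripper open.
Joint ranges: [-3.01, 3.01], [-1.01, 2.22], [0.06, 2.58], [-1.02, 4.17], [0.09, 2.62], [-3.14, 3.14]. Speed limits (rad/s): [2.57, 2.57, 3.14, 3.14, 3.14, 3.14].

## Interface

Orientations are given as a rotation vector (axis times angle).
In Python, from station import status, viewer, finish_job, ctrl gives the robot as it stands.
- The arm moves only by the shell command python3 -m jog 'ROWS' [FORCE]. ROWS is JSON, a list of rows, each a list of 7 numbers: the turn, a rotation vector about the tool's x, y, z each as a share of 5 degrees, from -1 to 1, then the shift along the tool's x, y, z each as a share of 30 mm, from -1 to 1, then the opening, from -1 (shut) to 1 (fully open). A call has 1 to 5 rows; each row shifts and turns the commanded pose from where the row before left it, along the tool's axes as they then stand; what a row does not reach is not made up. A row lasts 1/8 s, in which the tool goes at most 62.5 mm and 10.7 degrees, less where a joint would pass 70% of its speed; a pose out of reach is approached as far as the arm can. A call with a number of a shift or a turn outside -1 to 1 is refused whole. A call with a gripper value outside its range is refused whole. The fingers move at their own pace and stop on an object; FORCE is the grip in N (left out, the last holds). Time passes only in rows, so rows that do not move let the fingers close. It gives the time, the measured TCP pose, the force, the opening and the grip force at its end, in the units of the state.
- status.get_obs(): the state, without advancing time (a new reading comes with each control period).
- viewer.get_image(name): name is "side" or "top"; returns a dict with "img" (420x560x3 uint8, red, green, blue), "fovy" (degrees; the focal length in pixels is half the picture's height over the tangent of half this angle, whatever the lens; pixels are square), "cx", "cy" (the principal point, pixels), "distortion" ([k1, k2, p1, p2, k3] as OpenCV has them; the pictures are not rectified), "rvec" (rotation vector, rad) and "tvec" (3), from world to camera coordinates, as OpenCV has them. Camera axes: x right, y down, z forward; pixel columns grow to the right and rows downward; lengths in m; the calibration is good to about 2 mm. A picture is of the moment at which its call begins. There is no depth.
- finish_job(): hands the job in; it is judged then, once.
The state is a dict: "t": time; "q": joint angles; "dq": joint speeds; "effort": joint torques, N m; "tool_pos": TCP position; "tool_rot": TCP orientation; "contact_force": force on the tool from outside, world axes, zero at the start; "wrist_torque": the same for the moment, N m; "opening": finger opening in m; "grip_force": force on a finger pad.
Only numpy, scipy, OpenCV 4.12 (cv2) and the standard library are available. Lean on these libraries where they do the work, as an engineer would, in place of code of your own. Each camera call takes 0.05 s, during which the arm holds its last target. There are 200 camera calls.

## Task

Sort all four torque adapters by the colour of their grip bars: stand the two red ones upright in the red tray and the two blue ones upright in the blue tray. One red adapter is still locked in the bayonet socket: twist it anticlockwise (seen from above), feeling with gentle upward pulls for the place where it comes free, and lift it straight out there without wrenching it. Leave the grease tin, the rusty shaft stub and the two brass rings where they are.

Things in the scene. Friction and masses are not known exactly. Their poses are not given: they have to be found in the camera images.
- red_a: Loose chrome steel bayonet adapter, 0.5 kg, 94 mm tall, upright. Origin: centre of underside; z up, x along bar. Foot 31 mm dia, 10 high, two lugs 60 mm tip to tip along x, 12 wide; neck 22 dia; flange 68 dia at height 32-38; on top a red grip bar 64 (x) x 24 (y) mm, height 66-94, pinched across y. Starts locked in the socket, underside 15 mm above the bench, with 7 mm play sideways and 7 mm up.
- red_b: Loose chrome steel bayonet adapter, 0.5 kg, 94 mm tall, upright. Origin: centre of underside; z up, x along bar. Foot 31 mm dia, 10 high, two lugs 60 mm tip to tip along x, 12 wide; neck 22 dia; flange 68 dia at height 32-38; on top a red grip bar 64 (x) x 24 (y) mm, height 66-94, pinched across y. Starts standing free on the bench.
- blue_a: Loose chrome steel bayonet adapter, 0.5 kg, 94 mm tall, upright. Origin: centre of underside; z up, x along bar. Foot 31 mm dia, 10 high, two lugs 60 mm tip to tip along x, 12 wide; neck 22 dia; flange 68 dia at height 32-38; on top a blue grip bar 64 (x) x 24 (y) mm, height 66-94, pinched across y. Starts standing free on the bench.
- blue_b: Loose chrome steel bayonet adapter, 0.5 kg, 94 mm tall, upright. Origin: centre of underside; z up, x along bar. Foot 31 mm dia, 10 high, two lugs 60 mm tip to tip along x, 12 wide; neck 22 dia; flange 68 dia at height 32-38; on top a blue grip bar 64 (x) x 24 (y) mm, height 66-94, pinched across y. Starts standing free on the bench.
- red_tray: Fixed open red-painted steel tray, outside 240 (x) x 130 (y) mm, 40 mm high, walls and floor 5 mm. Origin: centre of its underside, z up. Two adapters stand well side by side at x = -55 and +55 mm. One tray lies left and one right of the robot; which is which varies.
- blue_tray: Fixed open blue-painted steel tray, outside 240 (x) x 130 (y) mm, 40 mm high, walls and floor 5 mm. Origin: centre of its underside, z up. Two adapters stand well side by side at x = -55 and +55 mm. One tray lies left and one right of the robot; which is which varies.
- socket: Fixed bayonet socket: green round base 104 mm dia, 15 mm high, dark steel collar 82 mm dia, top at 42 mm. Origin: centre of its underside, z up along the bore. Hidden inside, two ledges hold the adapter's lugs down. Pressing the adapter against the ledges or the collar with over 200 N (all contact forces added up) counts as wrenching.
- socket_mouth (a point): Centre of the socket's mouth, 42 mm up. The adapter turns freely, with no stop; after turning anticlockwise (from above) by an unknown, unseen 0.5 to 1.45 rad its lugs stand under the two exit slots. Within 0.1 rad either side of there it lifts straight out (centred to 2 mm; clear after 30 mm); elsewhere, and again beyond, rigid ledges stop it after 7 mm of lift.
- tin: Bystander: red enamel oil-can-shaped grease tin with a spout and a handle, body 72 mm in diameter, 135 mm high with the spout. Origin: centre of its underside.
- stub: Bystander: rusty steel spline shaft stub lying on the bench, 130 mm long along its x, about 40 mm in diameter. Origin: under its middle.
- ring_a: Bystander: brass shim ring lying flat, 60 mm outer and 40 mm inner diameter, 6 mm thick. Origin: centre of its underside.
- ring_b: Bystander: the other brass shim ring, the same as ring_a.
Not all that is in view belongs to the job. Leave any orange look-alike of the red_a alone. What is shaped like the red_b but orange is not meant.

How it is judged:
By the outcome, as a careful person would: the job done as asked, in the order asked, and still so for the second after the job is handed in, with the robot touching nothing.
It also fails if it takes over 72 s, if anything falls off the work surface, if the arm or the gripper's body presses on something with over 40 N, if the wrist force passes 120 N, or if a joint passes its speed limit or range.

## Working session

There is one attempt and no reset: what is moved stays moved. The work goes in short steps, Python scripts to look and compute and a shell command to move; the robot and the scene stay as the last step left them, time stands still between calls to the robot, and variables do not carry over. Pictures are saved under pics/ and viewed, at most 10 in all, crops included, and the job is handed in when it is done.

```bash
ls; mkdir -p pics; python3 - <<'E'
from station import status, viewer
import cv2,json
for n in("side","top"):
    r=viewer.get_image(n); cv2.imwrite(f"pics/{n}0.png",cv2.cvtColor(r["img"],cv2.COLOR_RGB2BGR))
    print(n,{k:r[k] for k in r if k!="img"})
print(status.get_obs())
E
```

```text
pics
side {'fovy': 52.39369339000785, 'cx': 289.90479085598315, 'cy': 215.11192902831897, 'distortion': array([-0.10223875,  0.        ,  0.        ,  0.        ,  0.        ]), 'rvec': array([ 2.22783401, -0.06357458,  0.05032435]), 'tvec': array([-0.55192376,  0.06583843,  0.87010726])}
top {'fovy': 46.61678730910603, 'cx': 287.083484013741, 'cy': 210.73004539448996, 'distortion': array([0.04913758, 0.        , 0.        , 0.        , 0.        ]), 'rvec': array([ 2.12643593, -2.17124308,  0.18654977]), 'tvec': array([-0.01131253,  0.58332402,  1.04709503])}
{'t': 0.1, 'q': array([ 9.82982979e-01,  5.33229480e-02,  1.61416618e+00, -6.10675246e-06,
        1.47601875e+00, -1.19002196e-01]), 'dq': array([-0.00080823,  0.00064684, -0.00361166, -0.00036231, -0.00135839,
        0.00196044]), 'effort': array([ 6.44641887e-05, -3.94903708e+01, -3.71362925e+01, -1.29675736e-04,
        3.90005283e-03, -2.22683951e-05]), 'tool_pos': array([0.28203571, 0.55702757, 0.19436046]), 'tool_rot': array([-7.29527754e-01, -3.05503799e+00,  2.82521577e-03]), 'contact_force': array([-0.02629725, -0.61610284,  0.81739592]), 'wrist_torque': array([-0.02438169,  0.01032157, -0.05357422]), 'grip_force': 0.0, 'opening': 0.08552591664333221}
```

View pics/side0.png

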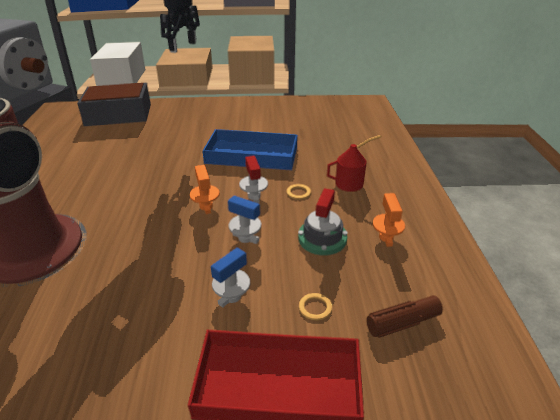

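View pics/top0.png

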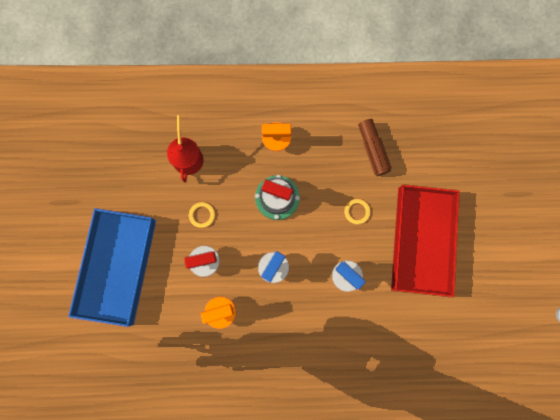

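Side view: red bars at (253,167) and in the socket at (325,203); blue bars at (243,208) and (229,265). Top view: socket red at (277,190), free red at (201,261), blues at (273,266) and (348,276).
What could be mistaken for a red adapter: orange adapters at top (276,135) and (219,313), which are side (392,208) and (203,180), and the red tin at top (185,155). I choose the dark red bars only. Next are the enlarged crops.

```bash
python3 - <<'E'
import cv2
for n,(x0,y0,w,h,s) in {"top":(180,170,200,130,4),"side":(195,145,160,150,4)}.items():
    im=cv2.imread(f"pics/{n}0.png")[y0:y0+h,x0:x0+w]
    im=cv2.resize(im,None,fx=s,fy=s,interpolation=cv2.INTER_CUBIC)
    for i in range(0,w,20): cv2.putText(im,str(x0+i),(i*s,10),0,.35,(255,255,255),1); cv2.line(im,(i*s,12),(i*s,18),(255,255,255),1)
    for j in range(0,h,20): cv2.putText(im,str(y0+j),(0,j*s+4),0,.35,(255,255,255),1)
    cv2.imwrite(f"pics/{n}0c.png",im)
E
```

```text
(no output)
```

View pics/top0c.png

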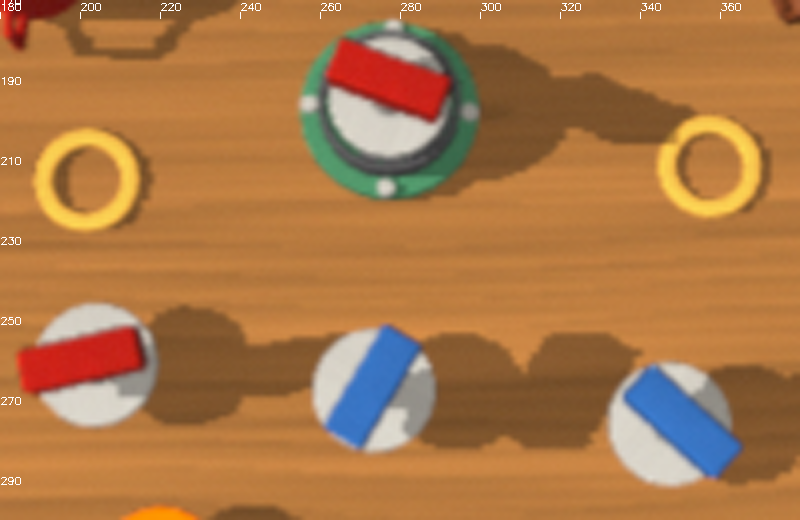

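View pics/side0c.png

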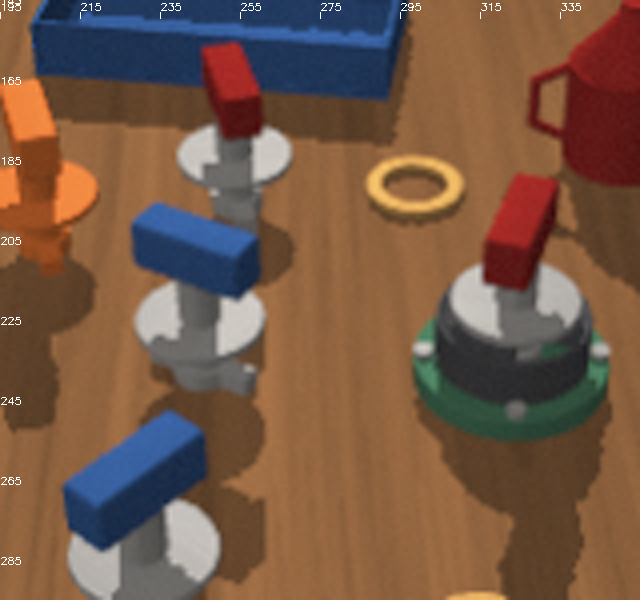

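The crops confirm dark red bars on the socket adapter and on the free one at (201,260), with blue bars on the other two. Fitting poses from the corners in both views.

```bash
cat > h.py <<'E'
import numpy as np,cv2
from scipy.optimize import least_squares
from scipy.spatial.transform import Rotation as R
from station import status, viewer
def cams(): return {n:viewer.get_image(n) for n in("top","side")}
def proj(c,P):
    f=210/np.tan(np.radians(c["fovy"])/2);K=np.array([[f,0,c["cx"]],[0,f,c["cy"]],[0,0,1]])
    return cv2.projectPoints(np.array(P,float).reshape(-1,1,3),c["rvec"],c["tvec"],K,c["distortion"])[0].reshape(-1,2)
def bar(p,L=.064,W=.024):
    c,s=np.cos(p[3]),np.sin(p[3]);q=np.array([[1,1],[1,-1],[-1,-1],[-1,1]])*[L/2,W/2]
    return np.c_[q@np.array([[c,s],[-s,c]])+p[:2],np.full(4,p[2])]
def fit(C,obs,x0,**k):   # obs {cam:4 px}; corner order free
    def res(p):
        r=[]
        for n,o in obs.items():
            pr=proj(C[n],bar(p,**k)); o=np.array(o,float)
            D=[o[np.roll(np.arange(4)[::d],i)]-pr for d in(1,-1) for i in range(4)]
            r.append(min(D,key=lambda e:(e**2).sum()).ravel())
        return np.concatenate(r)
    best=min((least_squares(res,[*x0,a]) for a in np.linspace(0,np.pi,7)[:-1]),key=lambda s:s.cost)
    x=best.x;x[3]=(x[3]+np.pi/2)%np.pi-np.pi/2
    return x,np.sqrt(2*best.cost/8)
def point(C,obs,x0=(.6,0,.05)):
    s=least_squares(lambda p:np.concatenate([proj(C[n],p)[0]-o for n,o in obs.items()]),x0);return s.x,np.sqrt(2*s.cost)
E
python3 - <<'E'
from h import *
C=cams(); np.set_printoptions(precision=4,suppress=True)
T=lambda l:np.array(l)/4+[180,170]-.375; S=lambda l:np.array(l)/4+[195,145]-.375
B={"red_a":([(342,38),(452,77),(437,122),(326,77)],[(517,175),(558,181),(531,247),(487,238)]),
"red_b":([(18,351),(134,325),(144,367),(26,395)],[(203,46),(241,43),(262,97),(221,103)]),
"blue_m":([(386,324),(421,344),(362,450),(325,426)],[(155,203),(258,236),(237,262),(133,228)]),
"blue_n":([(655,365),(742,442),(716,479),(624,396)],[(168,410),(206,430),(104,515),(65,488)])}
for k,(t,s) in B.items(): print(k,*fit(C,{"top":T(t),"side":S(s)},(.6,0,.09)), fit(C,{"top":T(t)},(.6,0,.1))[0])
print("sock",*point(C,{"top":T((389.8,106.5)),"side":S((511.5,349.5))}))
for n,im in((n,cv2.cvtColor(C[n]["img"],cv2.COLOR_RGB2HSV)) for n in("top","side")):
    m=cv2.inRange(im,(50,80,30),(85,255,255)); _,l,st,ce=cv2.connectedComponentsWithStats(m)
    i=1+st[1:,4].argmax(); ys,xs=np.where(l==i); h=cv2.convexHull(np.c_[xs,ys].astype(np.float32)); e=cv2.fitEllipse(h); print("green",n,e,st[i])
for n,t,sd in(("red_tray",[(403,186),(459,188),(454,295),(393,291)],[(205,333),(361,337),(359,0),(0,0)]),("blue_tray",[(97,209),(154,215),(131,325),(71,317)],0)):
    s=least_squares(lambda p:(proj(C["top"],bar([*p[:2],.04,p[2]],L=.24,W=.13))-np.array(t)[[0,1,2,3]]).ravel() if 0 else min(((proj(C["top"],bar([*p[:2],.04,p[2]],L=.24,W=.13))-np.array(t)[np.roll(np.arange(4)[::d],i)]).ravel() for d in(1,-1) for i in range(4)),key=lambda e:(e**2).sum()),[.6,-.3 if 'red' in n else .3,1.6])
    print(n,s.x,s.cost)
for n in C: print(n,"camC",-R.from_rotvec(C[n]["rvec"]).as_matrix().T@C[n]["tvec"])
o=status.get_obs();print(R.from_rotvec(o["tool_rot"]).as_matrix())
E
```

```text
red_a [ 0.621  -0.0016  0.1074  1.1975] 0.9721561089725523 [ 0.6227 -0.0017  0.0939  1.1852]
red_b [ 0.4762  0.1633  0.0917 -1.3748] 0.5186138056030489 [ 0.4774  0.1679  0.0625 -1.3643]
blue_m [ 0.4591  0.0098  0.0907 -0.5456] 0.810189386198475 [ 0.4596  0.01    0.064  -0.547 ]
blue_n [ 0.438  -0.1532  0.0908  0.8425] 0.8252499430196022 [ 0.4376 -0.1576  0.0616  0.8184]
sock [ 0.6214 -0.0017  0.0177] 0.10287869873301342
green top ((287.89801025390625, 209.10911560058594), (11.108441352844238, 25.042043685913086), 48.480224609375) [278 200  21  19 128]
green side ((322.1956481933594, 239.05540466308594), (29.78690528869629, 47.016048431396484), 93.74848937988281) [299 235  48  20 398]
red_tray [ 0.5122 -0.3343  1.4979] 2407.251178490513
blue_tray [0.4684 0.3581 1.3651] 2648.402720411615
top camC [ 0.4144 -0.002   1.1248]
side camC [ 0.5013 -0.6818  0.5915]
[[-0.8921  0.4518 -0.0007]
 [ 0.4518  0.8921 -0.001 ]
 [ 0.0002 -0.0012 -1.    ]]
```

```bash
cat >> h.py <<'E'
def plane(c,px,z):
    f=210/np.tan(np.radians(c["fovy"])/2);K=np.array([[f,0,c["cx"]],[0,f,c["cy"]],[0,0,1]])
    u=cv2.undistortPoints(np.array(px,float).reshape(-1,1,2),K,c["distortion"]).reshape(-1,2)
    M=R.from_rotvec(c["rvec"]).as_matrix();o=-M.T@c["tvec"];d=np.c_[u,np.ones(len(u))]@M
    return o+d*((z-o[2])/d[:,2])[:,None]
def plan(x,y,yaw,z=None,o=None):
    """rows' units to get TCP to x,y,z with tool y perpendicular to bar axis yaw"""
    o=o or status.get_obs();M=R.from_rotvec(o["tool_rot"]).as_matrix();p=o["tool_pos"]
    a=np.arctan2(M[1,0],M[0,0]); d=(yaw-a+np.pi/2)%np.pi-np.pi/2   # world ccw turn
    dz=(z if z is not None else p[2])-p[2]
    t=M.T@(np.array([x,y,p[2]+dz])-p)
    print("pos",p.round(4),"yaw",round(a,4),"q6",o["q"][5].round(3),"F",o["contact_force"].round(1),"op",round(o["opening"],4),"grip",round(o["grip_force"],1),"t",round(o["t"],2))
    c,s=np.cos(-d),np.sin(-d)
    print(" shift units in current axes",(t/.03).round(2)," turn units z",round(-np.degrees(d)/5,2)," shift after the turn",(R.from_euler("z",d).as_matrix().T@t/.03).round(2))
E
python3 - <<'E'
from h import *
C=cams(); np.set_printoptions(precision=4,suppress=True)
for n,t in(("red",[(403,186),(459,188),(454,295),(393,291)]),("blue",[(97,209),(154,215),(131,325),(71,317)])):
    P=plane(C["top"],t,.04);print(n,P[:,:2].tolist(),P.mean(0))
# red/blue tray masks in top: minAreaRect of large blobs
hsv=cv2.cvtColor(C["top"]["img"],cv2.COLOR_RGB2HSV)
for n,m in(("red",cv2.inRange(hsv,(0,190,60),(5,255,255))|cv2.inRange(hsv,(172,190,60),(180,255,255))),("blue",cv2.inRange(hsv,(100,120,40),(125,255,255)))):
    _,l,st,ce=cv2.connectedComponentsWithStats(m);i=1+st[1:,4].argmax();r=cv2.minAreaRect(np.argwhere(l==i)[:,::-1].astype(np.float32));P=plane(C["top"],cv2.boxPoints(r),.04);print(n,r,P[:,:2].tolist(),P.mean(0))
plan(.4762,.1633,-1.3748,.2)
plan(.4762,.1633,-1.3748,.062)
E
```

```text
red [[0.6355571510853081, -0.2883564997783669], [0.6283771340469009, -0.41477811774045176], [0.389868110751353, -0.3850625257488354], [0.4008673164277411, -0.25224424364507586]] [ 0.5137 -0.3351  0.04  ]
blue [[0.5959744519306927, 0.3989322505512812], [0.5799826358594107, 0.2736055217650687], [0.3421795222957302, 0.31690287394330474], [0.3628264250574695, 0.4436998565265783]] [0.4702 0.3583 0.04  ]
red ((425.6693115234375, 240.2918243408203), (62.75255584716797, 108.41345977783203), 3.5763344764709473) [[0.3978523145690648, -0.24761423494277618], [0.6398899520703966, -0.27663492958008984], [0.6279729179483553, -0.4178317914870949], [0.38698152049899404, -0.3839635072615141]] [ 0.5132 -0.3315  0.04  ]
blue ((111.9381103515625, 267.31341552734375), (64.44859313964844, 113.67753601074219), 12.295266151428223) [[0.36512115782600457, 0.44934365845084956], [0.6053729702575064, 0.4089533121512034], [0.5717074083927113, 0.27007620894321], [0.33234275313003475, 0.3158929914460019]] [0.4686 0.3611 0.04  ]
pos [0.2822 0.5574 0.1951] yaw 2.6728 q6 -0.119 F [0.5 0.  0.6] op 0.0853 grip 0.0 t 0.3
 shift units in current axes [-11.7   -8.8   -0.16]  turn units z 10.38  shift after the turn [ -0.3  -14.64  -0.16]
pos [0.2822 0.5574 0.1951] yaw 2.6728 q6 -0.119 F [0.5 0.  0.6] op 0.0853 grip 0.0 t 0.3
 shift units in current axes [-11.7   -8.79   4.44]  turn units z 10.38  shift after the turn [ -0.3  -14.64   4.44]
```

```bash
python3 -m jog '[[0,0,1,0,0,0,1],[0,0,1,0,0,0,1],[0,0,1,0,0,0,1],[0,0,1,0,0,0,1],[0,0,1,0,0,0,1]]' 60; python3 -m jog '[[0,0,1,0,0,0,1],[0,0,1,0,0,0,1],[0,0,1,0,0,0,1],[0,0,1,0,0,0,1],[0,0,1,0,0,0,1]]'; python3 -m jog '[[0,0,0.4,0,-1,0,1],[0,0,0,0,-1,0,1],[0,0,0,0,-1,0,1],[0,0,0,0,-1,0,1],[0,0,0,0,-1,0,1]]' ; python3 -m jog '[[0,0,0,0,-1,0,1],[0,0,0,0,-1,0,1],[0,0,0,0,-1,0,1],[0,0,0,0,-1,0,1],[0,0,0,0,-1,0,1]]'; python3 -m jog '[[0,0,0,0,-1,0,1],[0,0,0,0,-1,0,1],[0,0,0,0,-1,0,1],[0,0,0,0,-1,0,1],[0,0,0,-0.3,-0.6,0,1]]'
python3 -c "
from h import *
plan(.4762,.1633,-1.3748,.065)"
```

```text
t: 0.92
tool_pos: [0.2823, 0.5575, 0.1954]
tool_rot: [-1.378, -2.823, 0.0]
contact_force: [-1.0, 0.3, 0.4]
opening: 0.0852
grip_force: 0.0
t: 1.55
tool_pos: [0.2823, 0.5575, 0.1954]
tool_rot: [1.956, 2.458, -0.0]
contact_force: [0.2, 0.8, -0.3]
opening: 0.0856
grip_force: 0.0
t: 2.17
tool_pos: [0.1345, 0.5272, 0.1955]
tool_rot: [-1.995, -2.426, -0.0]
contact_force: [0.6, -0.0, -0.9]
opening: 0.0857
grip_force: 0.0
t: 2.8
tool_pos: [-0.0127, 0.4982, 0.1955]
tool_rot: [-1.995, -2.426, -0.0]
contact_force: [1.1, -0.2, 0.2]
opening: 0.0853
grip_force: 0.0
t: 3.42
tool_pos: [-0.1464, 0.4626, 0.1955]
tool_rot: [1.994, 2.427, -0.0]
contact_force: [-0.4, -0.0, -0.2]
opening: 0.0852
grip_force: 0.0
pos [-0.1464  0.4626  0.1955] yaw 1.7663 q6 1.528 F [-0.4 -0.  -0.2] op 0.0852 grip 0.0 t 3.42
 shift units in current axes [-13.82  18.42   4.35]  turn units z -0.01  shift after the turn [-13.81  18.43   4.35]
```

The turn worked, but my helper's "after the turn" shift had the wrong sign. I've fixed that and use the current axes instead.

```bash
sed -i 's/print(" shift units in current axes.*/print(" shift units now",(t\/.03).round(2)," turn z",round(-np.degrees(d)\/5,2)," shift after turn",((R.from_euler("z",d).as_matrix()@M).T@(M@t)\/.03).round(2))/' h.py
python3 -m jog '[[0,0,0,0,1,0,1],[0,0,0,0,1,0,1],[0,0,0,0,1,0,1],[0,0,0,0,1,0,1],[0,0,0,0,1,0,1]]'; python3 -m jog '[[0,0,0,0,1,0,1],[0,0,0,0,1,0,1],[0,0,0,-1,1,0,1],[0,0,0,-1,1,0,1],[0,0,0,-1,1,0,1]]' ; python3 -m jog '[[0,0,0,-1,1,0,1],[0,0,0,-1,1,0,1],[0,0,0,-1,1,0,1],[0,0,0,-1,1,0,1],[0,0,0,-1,1,0,1]]' >/dev/null; python3 -m jog '[[0,0,0,-1,1,0,1],[0,0,0,-1,1,0,1],[0,0,0,-1,1,0,1],[0,0,0,-1,0.4,0,1],[0,0,0,-1,0,0,1]]' 
python3 -c "
from h import *
plan(.4762,.1633,-1.3748,.065)"
```

```text
t: 4.05
tool_pos: [0.0029, 0.4917, 0.1956]
tool_rot: [1.996, 2.426, 0.0]
contact_force: [-0.6, 0.3, -0.1]
opening: 0.0854
grip_force: 0.0
t: 4.68
tool_pos: [0.1673, 0.4315, 0.1955]
tool_rot: [1.995, 2.426, 0.0]
contact_force: [0.3, 0.1, -1.3]
opening: 0.0854
grip_force: 0.0
t: 5.92
tool_pos: [0.472, 0.1856, 0.1954]
tool_rot: [1.996, 2.426, -0.001]
contact_force: [0.4, 0.5, 0.3]
opening: 0.0854
grip_force: 0.0
pos [0.472  0.1856 0.1954] yaw 1.7643 q6 0.035 F [0.4 0.5 0.3] op 0.0854 grip 0.0 t 5.92
 shift units now [-0.76 -0.01  4.35]  turn z -0.03  shift after turn [-0.76 -0.01  4.35]
```

```bash
python3 -m jog '[[0,0,0,-0.76,0,0.4,1],[0,0,0,0,0,1,1],[0,0,0,0,0,1,1],[0,0,0,0,0,1,1],[0,0,0,0,0,1,1]]'; python3 -m jog '[[0,0,0,0,0,0,-1],[0,0,0,0,0,0,-1],[0,0,0,0,0,0,-1],[0,0,0,0,0,0,-1],[0,0,0,0,0,0,-1]]' 60;  python3 -m jog '[[0,0,0,0,0,-0.5,-1],[0,0,0,0,0,-1,-1],[0,0,0,0,0,-1,-1],[0,0,0,0,0,-1,-1],[0,0,0,0,0,-1,-1]]'
python3 - <<'E'
from h import *
C=cams();cv2.imwrite("pics/s1.png",cv2.cvtColor(np.hstack([cv2.resize(C["side"]["img"],(400,300)),cv2.resize(C["top"]["img"],(400,300))]),cv2.COLOR_RGB2BGR))
plan(.5675,-.3406,-0.138)
E
```

```text
t: 6.55
tool_pos: [0.4756, 0.1643, 0.0627]
tool_rot: [1.996, 2.426, -0.0]
contact_force: [0.1, -0.1, 0.0]
opening: 0.0862
grip_force: 0.0
t: 7.18
tool_pos: [0.4763, 0.1648, 0.0641]
tool_rot: [1.995, 2.426, 0.001]
contact_force: [-0.7, -1.1, -0.3]
opening: 0.0
grip_force: 0.0
t: 7.8
tool_pos: [0.4761, 0.1648, 0.2008]
tool_rot: [1.995, 2.426, 0.002]
contact_force: [0.2, -0.2, 0.6]
opening: 0.0001
grip_force: 0.0
pos [0.4785 0.1653 0.2042] yaw 1.7653 q6 -0.009 F [1.  0.9 0.5] op 0.0001 grip 0.0 t 7.9
 shift units now [-17.12  -0.35  -0.  ]  turn z -14.19  shift after turn [ -5.26 -16.29  -0.15]
```

View pics/s1.png

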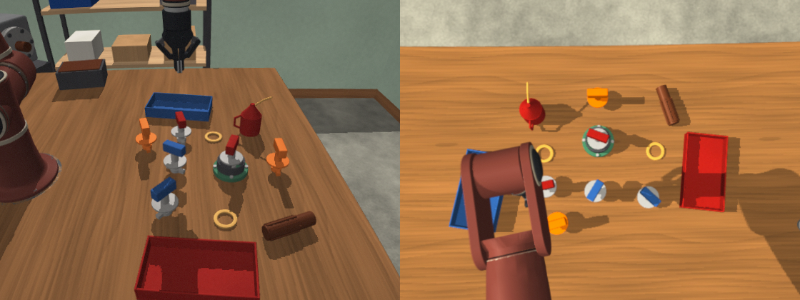

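The grasp missed: the fingers closed fully, and red_b still stands at about (180,125) in the left half. In the picture the gripper appears farther back than I expected, so I'm comparing the TCP projection with the picture.

```bash
python3 - <<'E'
from h import *
C=cams();o=status.get_obs();M=R.from_rotvec(o["tool_rot"]).as_matrix()
print(o["tool_pos"],M)
for n in C: print(n,proj(C[n],[o["tool_pos"],o["tool_pos"]-.15*M[:,2],[0,0,0],[.4762,.1633,.09],[0,0,.3]]), C[n]["rvec"],C[n]["tvec"])
E
```

```text
[0.4763154  0.164804   0.19946171] [[-1.93250380e-01  9.81147797e-01  1.81432416e-03]
 [ 9.81149474e-01  1.93250099e-01  3.30441523e-04]
 [-2.64063520e-05  1.84398114e-03 -9.99998300e-01]]
top [[189.7680296  255.941881  ]
 [172.61136191 250.13504198]
 [281.73721631 486.40710532]
 [199.88778327 259.25552219]
 [282.84170457 568.0878114 ]] [ 2.12643593 -2.17124308  0.18654977] [-0.01131253  0.58332402  1.04709503]
side [[250.41133054 118.68405871]
 [247.38480945  47.92285564]
 [ 30.45189179 246.06180224]
 [252.26730716 163.20806379]
 [-26.22989861 116.08592843]] [ 2.22783401 -0.06357458  0.05032435] [-0.55192376  0.06583843  0.87010726]
```

```bash
python3 - <<'E'
from h import *
C=cams()
s=C["side"]["img"][0:220,170:400].copy();s=cv2.resize(s,None,fx=2.5,fy=2.5,interpolation=cv2.INTER_CUBIC)
cv2.imwrite("pics/s2.png",cv2.cvtColor(s,cv2.COLOR_RGB2BGR))
E
```

```text
(no output)
```

View pics/s2.png

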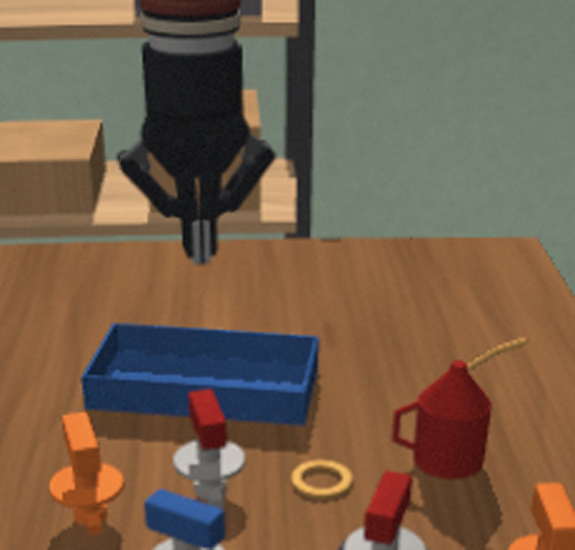

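Fingertips show at side (250,105), but the reported TCP projects to (250,119). So there is an offset in height or y that the top view should resolve. I'm putting a top crop and the start picture's gripper in one image.

```bash
python3 - <<'E'
from h import *
C=cams()
t=C["top"]["img"][210:310,130:230][...,::-1];t=cv2.resize(t,None,fx=4,fy=4,interpolation=cv2.INTER_CUBIC)
t=np.clip(t.astype(float)*1.6,0,255).astype(np.uint8)
s=cv2.imread("pics/side0.png")[0:100,140:240];s=np.clip(cv2.resize(s,None,fx=4,fy=4,interpolation=cv2.INTER_CUBIC).astype(float)*1.6,0,255).astype(np.uint8)
for im in(t,s):
  for i in range(0,100,20): cv2.line(im,(i*4,0),(i*4,8),(255,255,255),1);cv2.line(im,(0,i*4),(8,i*4),(255,255,255),1)
cv2.imwrite("pics/s3.png",np.hstack([t,s]))
print("start proj",proj(C["side"],[[.2822,.5574,.195],[.2822,.5574,.208]]))
E
```

```text
start proj [[184.85914347  63.78226477]
 [184.32329129  59.33528584]]
```

View pics/s3.png

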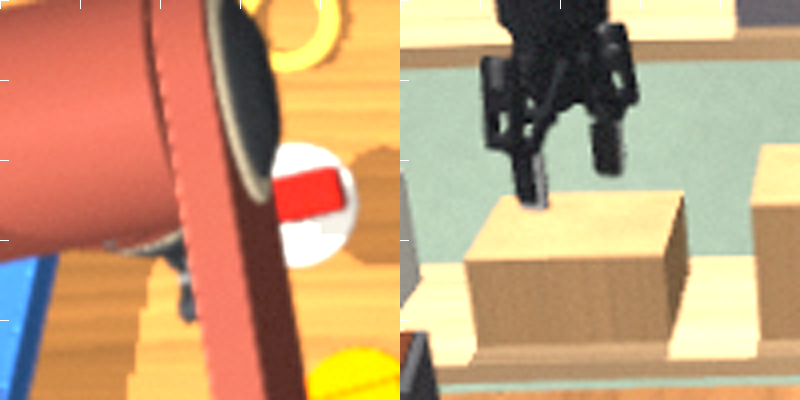

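```bash
python3 - <<'E'
from h import *
C=cams()
for dy,dz in((0,0),(0,.035),(.05,0),(.03,.02)):
    t=np.array([.476,.165+dy,.2+dz]); s0=np.array([.2822,.5574+dy,.205+dz])
    print(dy,dz,"tip",proj(C["side"],t),"start",proj(C["side"],s0),"knuckle top",proj(C["top"],t+[-.073,-.014,.1]),"side",proj(C["side"],[t+[-.073,-.014,.1],t+[.073,.014,.1]]).tolist())
E
```

```text
0 0 tip [[250.25469656 118.41582491]] start [[184.44723417  60.36562643]] knuckle top [[186.68907404 296.34820075]] side [[211.20975345950637, 75.68134459969522], [284.3325834460364, 69.90316781046039]]
0 0.035 tip [[249.60458745 103.01167501]] start [[182.99086051  48.19020297]] knuckle top [[182.55653856 296.76686605]] side [[209.64659952413183, 58.10555321023628], [284.45071100729893, 52.79525768246319]]
0.05 0 tip [[250.52257888 108.87413631]] start [[186.80147573  55.11681668]] knuckle top [[156.15401407 297.16237449]] side [[213.33487464417132, 67.4243503761146], [283.09189376368147, 62.17823035980675]]
0.03 0.02 tip [[250.0624465  104.03235353]] start [[185.08005797  50.3729904 ]] knuckle top [[165.60989791 297.08119905]] side [[211.66657336980893, 60.911041026825814], [283.6301918569969, 55.712436172363226]]
```

Only a height offset fits both views: the true fingertips are about 33 mm higher than the reported TCP, with no sideways error. That also explains why the fingers closed just above the bar. I'm regrasping at a reported z of about 0.029.

```bash
python3 -m jog '[[0,0,0,0,0,0,1],[0,0,0,0,0,0,1],[0,0,0,0,0,1,1],[0,0,0,0,0,1,1],[0,0,0,0,0,1,1]]'; python3 -m jog '[[0,0,0,0,0,1,1],[0,0,0,0,0,1,1],[0,0,0,0,0,0.65,1]]'; python3 -m jog '[[0,0,0,0,0,0,-1],[0,0,0,0,0,0,-1],[0,0,0,0,0,0,-1],[0,0,0,0,0,0,-1]]' 60
```

```text
t: 8.93
tool_pos: [0.476, 0.1647, 0.1077]
tool_rot: [1.995, 2.426, 0.001]
contact_force: [0.1, 0.2, 0.3]
opening: 0.0859
grip_force: 0.0
t: 9.3
tool_pos: [0.4751, 0.1645, 0.0273]
tool_rot: [-1.995, -2.426, 0.002]
contact_force: [0.7, 0.1, 0.6]
opening: 0.0857
grip_force: 0.0
t: 9.8
tool_pos: [0.4768, 0.1649, 0.0305]
tool_rot: [1.995, 2.426, 0.002]
contact_force: [0.2, 0.3, 4.6]
opening: 0.023
grip_force: 59.2
```

```bash
python3 -m jog '[[0,0,0,0,0,-0.5,-1],[0,0,0,0,0,-1,-1],[0,0,0,0,0,-1,-1],[0,0,0,0,0,-1,-1],[0,0,0,0,0,-1,-1]]'; python3 -m jog '[[0,0,0,-1,0,0,-1],[0,0,0,-1,0,0,-1],[0,0,0,-1,0,0,-1],[0,0,0,-1,0,0,-1],[0,0,0,-1,0,0,-1]]' ; python3 -m jog '[[0,0,0,-1,0,0,-1],[0,0,0,-1,0,0,-1],[0,0,0,-1,0,0,-1],[0,0,0,-1,0,0,-1],[0,0,0,-1,0,0,-1]]'>/dev/null;  python3 -m jog '[[0,0,0,-1,0,0,-1],[0,0,0,-1,0,0,-1],[0,0,0,-1,0,0,-1],[0,0,0,-1,0,0,-1],[0,0,0,-1,0,0,-1]]'
python3 -c "
from h import *
plan(.5675,-.3406,1.7653,.038)"
```

```text
t: 10.42
tool_pos: [0.4753, 0.1646, 0.165]
tool_rot: [-1.995, -2.426, 0.001]
contact_force: [0.2, -0.5, -4.2]
opening: 0.0232
grip_force: 59.4
t: 11.05
tool_pos: [0.5045, 0.0166, 0.164]
tool_rot: [-1.995, -2.426, 0.0]
contact_force: [0.2, 0.5, -4.2]
opening: 0.0231
grip_force: 59.4
t: 12.3
tool_pos: [0.5625, -0.2774, 0.1638]
tool_rot: [-1.995, -2.426, 0.0]
contact_force: [0.2, 0.2, -3.7]
opening: 0.0233
grip_force: 59.4
pos [ 0.5625 -0.2774  0.1638] yaw 1.7652 q6 -0.771 F [ 0.2  0.2 -3.7] op 0.0233 grip 59.4 t 12.3
 shift units now [-2.1  -0.24  4.19]  turn z -0.0  shift after turn [-2.1  -0.24  4.19]
```

```bash
python3 -m jog '[[0,0,0,-1,-0.24,0,-1],[0,0,0,-1,0,0,-1],[0,0,0,-0.1,0,1,-1],[0,0,0,0,0,1,-1],[0,0,0,0,0,1,-1]]'; python3 -m jog '[[0,0,0,0,0,0.8,-1],[0,0,0,0,0,0.3,-1],[0,0,0,0,0,0.1,-1],[0,0,0,0,0,0,-1]]'
python3 -c "
from h import *
plan(.5675,-.3406,1.7653,.0355)"
```

```text
t: 12.92
tool_pos: [0.5674, -0.3398, 0.0729]
tool_rot: [-1.995, -2.425, 0.0]
contact_force: [-0.1, 0.3, -3.1]
opening: 0.0232
grip_force: 59.5
t: 13.42
tool_pos: [0.5686, -0.3405, 0.0392]
tool_rot: [1.994, 2.425, 0.0]
contact_force: [-0.3, -0.8, -3.9]
opening: 0.0229
grip_force: 59.4
pos [ 0.5686 -0.3405  0.0392] yaw 1.7653 q6 -0.846 F [-0.3 -0.8 -3.9] op 0.0229 grip 59.4 t 13.43
 shift units now [ 0.   -0.04  0.12]  turn z -0.0  shift after turn [ 0.   -0.04  0.12]
```

```bash
python3 -m jog '[[0,0,0,0,0,0.13,-1],[0,0,0,0,0,0,-1],[0,0,0,0,0,0,1],[0,0,0,0,0,0,1],[0,0,0,0,0,0,1]]'; python3 -m jog '[[0,0,0,0,0,-0.3,1],[0,0,0,0,0,-1,1],[0,0,0,0,0,-1,1],[0,0,1,0,0,-1,1],[0,0,1,0,0,-1,1]]';python3 -m jog '[[0,0,1,0,0,0,1],[0,0,1,0,0,0,1],[0,0,1,0,0,0,1],[0,0,1,0,0,0,1],[0,0,0.5,0,0,0,1]]'
python3 - <<'E'
from h import *
plan(.621,-.0016,1.1975,.044)
C=cams()
for n,nm in((0,"red"),):
  for c in C:
    hsv=cv2.cvtColor(C[c]["img"],cv2.COLOR_RGB2HSV)
    m=cv2.inRange(hsv,(0,0,150),(180,60,255))
    print(c,"expected flange px",proj(C[c],[.5675,-.3406,.043]),[ (s[:5].tolist()) for s in cv2.connectedComponentsWithStats(m)[2][1:] if s[4]>60])
E
```

```text
t: 14.05
tool_pos: [0.5682, -0.3401, 0.0345]
tool_rot: [1.995, 2.426, 0.0]
contact_force: [-0.4, 0.7, 0.8]
opening: 0.0764
grip_force: 0.0
t: 14.68
tool_pos: [0.5681, -0.3401, 0.165]
tool_rot: [2.202, 2.24, 0.0]
contact_force: [0.5, -0.9, 1.4]
opening: 0.0855
grip_force: 0.0
t: 15.3
tool_pos: [0.5681, -0.3401, 0.1639]
tool_rot: [2.596, 1.769, 0.0]
contact_force: [-0.3, -0.4, 0.5]
opening: 0.0853
grip_force: 0.0
pos [ 0.5681 -0.3401  0.1639] yaw 1.1963 q6 -0.277 F [-0.3 -0.4  0.5] op 0.0853 grip 0.0 t 15.3
 shift units now [11.15 -2.49  3.99]  turn z -0.01  shift after turn [11.15 -2.48  3.99]
top expected flange px [[428.40533047 214.97438202]] [[0, 0, 560, 65, 35008], [262, 192, 29, 17, 274], [413, 201, 26, 29, 328], [258, 251, 18, 25, 172], [345, 261, 12, 8, 62], [332, 262, 24, 29, 275], [271, 271, 14, 12, 102]]
side expected flange px [[315.27726028 369.92288696]] [[388, 0, 114, 124, 7813], [90, 26, 74, 58, 1506], [443, 184, 117, 194, 11133], [229, 215, 12, 16, 132], [249, 218, 12, 16, 144], [369, 231, 17, 6, 77], [236, 270, 14, 21, 209], [212, 278, 13, 17, 149], [293, 354, 18, 36, 400], [325, 357, 15, 34, 215]]
```

```bash
python3 -m jog '[[0,0,0,1,-0.5,0,1],[0,0,0,1,-0.5,0,1],[0,0,0,1,-0.5,0,1],[0,0,0,1,-0.5,0,1],[0,0,0,1,-0.49,0,1]]';  python3 -m jog '[[0,0,0,1,0,0,1],[0,0,0,1,0,0,1],[0,0,0,1,0,0,1],[0,0,0,1,0,0,1],[0,0,0,1,0,0,1]]'; python3 -m jog '[[0,0,0,1,0,0,1],[0,0,0,0.15,0,0,1],[0,0,0,0,0,1,1],[0,0,0,0,0,1,1]]'
python3 -c "
from h import *
plan(.6214,-.0017,1.1975,.044)"
```

```text
t: 16.02
tool_pos: [0.553, -0.1721, 0.1637]
tool_rot: [2.593, 1.772, 0.001]
contact_force: [-0.1, 0.4, 0.6]
opening: 0.0854
grip_force: 0.0
t: 16.65
tool_pos: [0.6081, -0.0325, 0.1637]
tool_rot: [2.593, 1.772, 0.001]
contact_force: [0.3, -1.0, -0.2]
opening: 0.0854
grip_force: 0.0
t: 17.15
tool_pos: [0.6206, -0.0021, 0.1033]
tool_rot: [2.593, 1.771, 0.001]
contact_force: [0.8, -0.3, -0.0]
opening: 0.0852
grip_force: 0.0
pos [ 0.6206 -0.0021  0.1033] yaw 1.1983 q6 0.25 F [ 0.8 -0.3 -0. ] op 0.0852 grip 0.0 t 17.15
 shift units now [0.02 0.02 1.98]  turn z 0.01  shift after turn [0.02 0.02 1.98]
```

```bash
python3 -m jog '[[0,0,0,0.02,0.02,1,1],[0,0,0,0,0,0.95,1],[0,0,0,0,0,0,1]]'>/dev/null;  python3 -m jog '[[0,0,0,0,0,0,-1],[0,0,0,0,0,0,-1],[0,0,0,0,0,0,-1],[0,0,0,0,0,0,-1],[0,0,0,0,0,0,-1]]' 60; python3 -m jog '[[0,0,0,0,0,-0.1,-1],[0,0,0,0,0,0,-1]]'
python3 -c "
from h import *
plan(.6214,-.0017,1.1975,.044);print(status.get_obs()['wrist_torque'])"
```

```text
t: 18.15
tool_pos: [0.6217, -0.001, 0.0459]
tool_rot: [2.594, 1.771, 0.002]
contact_force: [-2.2, -0.5, 5.7]
opening: 0.0234
grip_force: 60.0
t: 18.4
tool_pos: [0.6198, -0.0008, 0.046]
tool_rot: [-2.593, -1.77, 0.003]
contact_force: [-0.3, -0.0, -4.0]
opening: 0.023
grip_force: 59.1
pos [ 0.6198 -0.0008  0.046 ] yaw 1.198 q6 0.252 F [-0.3 -0.  -4. ] op 0.023 grip 59.1 t 18.4
 shift units now [-0.01  0.06  0.07]  turn z 0.01  shift after turn [-0.01  0.06  0.07]
[-0.03209587  0.05014512  0.00459124]
```

```bash
python3 -m jog '[[0,0,-1,0,0.05,0,-1],[0,0,-1,0,0,0,-1],[0,0,-1,0,0,0,-1],[0,0,-1,0,0,0,-1],[0,0,-1,0,0,0,-1]]'; python3 -m jog '[[0,0,-1,0,0,0,-1],[0,0,-0.3,0,0,0,-1],[0,0,0,0,0,0,-1]]'; python3 -c "
from h import *
plan(.6214,-.0017,1.1975,.044);print(status.get_obs()['wrist_torque'])";  python3 -m jog '[[0,0,0,0,0,-0.1,-1],[0,0,0,0,0,-0.1,-1],[0,0,0,0,0,-0.05,-1]]'
python3 -c "
from h import *
plan(.6214,-.0017,1.1975,.044);print(status.get_obs()['wrist_torque'])"
```

```text
t: 19.02
tool_pos: [0.6213, -0.0015, 0.046]
tool_rot: [-2.145, -2.293, 0.003]
contact_force: [-0.3, -1.1, -4.9]
opening: 0.023
grip_force: 59.2
t: 19.4
tool_pos: [0.6217, -0.0014, 0.0466]
tool_rot: [-2.017, -2.407, 0.001]
contact_force: [0.8, -0.8, -5.3]
opening: 0.023
grip_force: 59.1
pos [ 0.6217 -0.0014  0.0466] yaw 1.7469 q6 -0.298 F [ 0.8 -0.8 -5.3] op 0.023 grip 59.1 t 19.4
 shift units now [-0.01 -0.01  0.09]  turn z 6.3  shift after turn [-0.01 -0.    0.09]
[ 0.00085556 -0.02249037 -0.00061716]
t: 19.77
tool_pos: [0.622, -0.0013, 0.0535]
tool_rot: [-2.016, -2.408, 0.0]
contact_force: [4.1, 0.5, -18.8]
opening: 0.0233
grip_force: 59.5
pos [ 0.622  -0.0013  0.0535] yaw 1.7475 q6 -0.299 F [  4.1   0.5 -18.8] op 0.0233 grip 59.5 t 19.77
 shift units now [-0.01 -0.02  0.32]  turn z 6.3  shift after turn [-0.02 -0.01  0.32]
[-0.05344165 -0.98111084 -0.06558767]
```

Blocked at 0.55 rad (−19 N at z 0.0535). Lower, turn and probe further.

```bash
for k in 1; do python3 -m jog '[[0,0,0,0,0,0.2,-1],[0,0,-0.75,0,0,0,-1],[0,0,-0.75,0,0,0,-1],[0,0,0,0,0,-0.1,-1],[0,0,0,0,0,-0.15,-1]]'; done; python3 -m jog '[[0,0,0,0,0,0,-1]]'; echo; python3 -m jog '[[0,0,0,0,0,0.2,-1],[0,0,-0.75,0,0,0,-1],[0,0,-0.75,0,0,0,-1],[0,0,0,0,0,-0.1,-1],[0,0,0,0,0,-0.1,-1]]'; python3 -m jog '[[0,0,0,0,0,0,-1]]'
python3 -c "
from h import *
plan(.6214,-.0017,1.1975,.044);print(status.get_obs()['wrist_torque'])"
```

```text
t: 20.4
tool_pos: [0.6223, -0.0016, 0.057]
tool_rot: [-1.856, -2.535, 0.001]
contact_force: [-0.3, 0.0, -6.5]
opening: 0.0227
grip_force: 61.2
t: 20.52
tool_pos: [0.6225, -0.0016, 0.0574]
tool_rot: [1.855, 2.535, -0.0]
contact_force: [-1.5, -0.9, -5.3]
opening: 0.0231
grip_force: 61.3

t: 21.15
tool_pos: [0.6225, -0.0015, 0.0566]
tool_rot: [1.686, 2.651, 0.0]
contact_force: [0.3, 0.9, -5.5]
opening: 0.0232
grip_force: 61.2
t: 21.28
tool_pos: [0.623, -0.0015, 0.0572]
tool_rot: [1.685, 2.65, 0.001]
contact_force: [0.2, 0.3, -5.2]
opening: 0.0233
grip_force: 61.2
pos [ 0.623  -0.0015  0.0572] yaw 2.009 q6 -0.56 F [ 0.2  0.3 -5.2] op 0.0233 grip 61.2 t 21.27
 shift units now [ 0.02 -0.05  0.44]  turn z 9.3  shift after turn [-0.02 -0.05  0.44]
[-0.00360867 -0.01031833  0.00928404]
```

At 0.68 and 0.81 rad it rises past the stop (z 0.0573) carrying only its weight, so the slot centre is near 0.745 rad. Turning back slightly and lifting gently.

```bash
python3 -m jog '[[0,0,0.75,-0.02,-0.04,0,-1],[0,0,0,0,0,0,-1],[0,0,0,0,0,-0.15,-1],[0,0,0,0,0,-0.15,-1]]'; python3 -m jog '[[0,0,0,0,0,0,-1]]'
python3 -c "
from h import *
plan(.6214,-.0017,1.943,.12);print(status.get_obs()['wrist_torque'])"
```

```text
t: 21.78
tool_pos: [0.6217, -0.0025, 0.066]
tool_rot: [1.77, 2.595, 0.0]
contact_force: [-0.2, -0.6, -5.1]
opening: 0.0231
grip_force: 61.2
t: 21.9
tool_pos: [0.6223, -0.0026, 0.0666]
tool_rot: [1.769, 2.594, 0.001]
contact_force: [-1.1, -0.2, -6.8]
opening: 0.0227
grip_force: 61.2
pos [ 0.6223 -0.0026  0.0666] yaw 1.9443 q6 -0.497 F [-1.1 -0.2 -6.8] op 0.0227 grip 61.2 t 21.9
 shift units now [ 0.04 -0.02 -1.78]  turn z 0.02  shift after turn [ 0.04 -0.02 -1.78]
[ 0.00848764 -0.05275325  0.03528397]
```

```bash
python3 -m jog '[[0,0,0,0.02,0,-0.2,-1],[0,0,0,0,0,-0.2,-1],[0,0,0,0,0,-0.3,-1],[0,0,0,0,0,-0.5,-1],[0,0,0,0,0,-0.8,-1]]'; python3 -m jog '[[0,0,0,0,0,-1,-1],[0,0,0,0,0,-0.8,-1],[0,0,0,0,0,0,-1]]'
python3 -c "
from h import *
plan(.4585,-.3255,1.943,.12);plan(.4585,-.3255,1.765,.05)"
```

```text
t: 22.52
tool_pos: [0.6208, -0.0019, 0.126]
tool_rot: [-1.77, -2.594, 0.001]
contact_force: [0.5, -0.2, -6.5]
opening: 0.0231
grip_force: 61.1
t: 22.9
tool_pos: [0.6236, -0.0023, 0.1839]
tool_rot: [1.767, 2.59, 0.005]
contact_force: [-0.4, -1.0, -6.3]
opening: 0.0234
grip_force: 61.4
pos [ 0.6236 -0.0023  0.1839] yaw 1.9441 q6 -0.496 F [-0.4 -1.  -6.3] op 0.0234 grip 61.4 t 22.9
 shift units now [-8.02 -9.07  2.1 ]  turn z 0.01  shift after turn [-8.03 -9.06  2.1 ]
pos [ 0.6236 -0.0023  0.1839] yaw 1.9441 q6 -0.496 F [-0.4 -1.  -6.3] op 0.0234 grip 61.4 t 22.9
 shift units now [-8.01 -9.08  4.43]  turn z 2.05  shift after turn [-9.49 -7.51  4.45]
```

```bash
python3 -m jog '[[0,0,0,-0.9,-1,0,-1],[0,0,0,-0.9,-1,0,-1],[0,0,0,-0.9,-1,0,-1],[0,0,0,-0.9,-1,0,-1],[0,0,0,-0.9,-1,0,-1]]';  python3 -m jog '[[0,0,0,-0.9,-1,0,-1],[0,0,0,-0.9,-1,0,-1],[0,0,0,-0.9,-1,0,-1],[0,0,0,-0.8,-1,0,-1],[0,0,0,0,0,0.5,-1]]'
python3 -c "
from h import *
plan(.4585,-.3255,1.943,.0365)"
```

```text
t: 23.52
tool_pos: [0.5295, -0.1831, 0.1782]
tool_rot: [-1.769, -2.594, 0.0]
contact_force: [-0.9, -0.6, -5.9]
opening: 0.0233
grip_force: 61.3
t: 24.15
tool_pos: [0.4566, -0.3264, 0.1649]
tool_rot: [1.774, 2.59, -0.002]
contact_force: [-0.3, 0.1, -5.5]
opening: 0.0231
grip_force: 61.6
pos [ 0.4566 -0.3264  0.1649] yaw 1.9404 q6 -1.122 F [-0.3  0.1 -5.5] op 0.0231 grip 61.6 t 24.15
 shift units now [0.01 0.07 4.28]  turn z -0.03  shift after turn [0.01 0.07 4.28]
```

```bash
python3 -m jog '[[0,0,0,0,0.05,1,-1],[0,0,0,0,0,1,-1],[0,0,0,0,0,1,-1],[0,0,0,0,0,0.7,-1],[0,0,0,0,0,0.4,-1]]';  python3 -m jog '[[0,0,0,0,0,0.15,-1],[0,0,0,0,0,0.05,-1],[0,0,0,0,0,0,-1]]'
python3 -c "
from h import *
plan(.4585,-.3255,1.943,.0355)"
```

```text
t: 24.78
tool_pos: [0.4578, -0.3214, 0.0387]
tool_rot: [-1.767, -2.592, -0.001]
contact_force: [0.8, 0.7, -5.3]
opening: 0.0234
grip_force: 61.4
t: 25.15
tool_pos: [0.4595, -0.3239, 0.0365]
tool_rot: [1.77, 2.594, -0.0]
contact_force: [0.4, 0.0, -6.0]
opening: 0.0231
grip_force: 61.6
pos [ 0.4595 -0.3239  0.0365] yaw 1.9442 q6 -1.12 F [ 0.4  0.  -6. ] op 0.0231 grip 61.6 t 25.15
 shift units now [-0.04 -0.05  0.03]  turn z 0.01  shift after turn [-0.04 -0.05  0.03]
```

```bash
python3 -m jog '[[0,0,0,0,0,0.06,-1],[0,0,0,0,0,0,-1],[0,0,0,0,0,0,1],[0,0,0,0,0,0,1],[0,0,0,0,0,0,1]]'; python3 -m jog '[[0,0,0,0,0,-0.3,1],[0,0,0,0,0,-1,1],[0,0,0,0,0,-1,1],[0,0,0,0,0,-1,1],[0,0,1,0,0,-1,1]]';python3 -m jog '[[0,0,1,0,0,0,1],[0,0,1,0,0,0,1],[0,0,1,0,0,0,1],[0,0,1,0,0,0,1],[0,0,1,0,0,0,1]]'; python3 -m jog '[[0,0,1,0,0,0,1],[0,0,1,0,0,0,1],[0,0,1,0,0,0,1],[0,0,1,0,0,0,1],[0,0,1,0,0,0,1]]'; python3 -m jog '[[0,0,1,0,0,0,1],[0,0,0.6,0,0,0,1]]'
python3 - <<'E'
from h import *
plan(.438,-.1532,.8425,.029)
C=cams();cv2.imwrite("pics/s4.png",cv2.cvtColor(C["side"]["img"],cv2.COLOR_RGB2BGR))
E
```

```text
t: 25.78
tool_pos: [0.4591, -0.3235, 0.0339]
tool_rot: [1.77, 2.595, -0.0]
contact_force: [0.3, -0.0, -0.5]
opening: 0.0765
grip_force: 0.0
t: 26.4
tool_pos: [0.459, -0.3235, 0.1646]
tool_rot: [1.884, 2.512, -0.0]
contact_force: [-0.7, 0.5, -0.3]
opening: 0.0853
grip_force: 0.0
t: 27.02
tool_pos: [0.459, -0.3235, 0.1635]
tool_rot: [2.384, 2.044, 0.0]
contact_force: [-0.4, -0.2, -0.6]
opening: 0.0856
grip_force: 0.0
t: 27.65
tool_pos: [0.459, -0.3235, 0.1635]
tool_rot: [2.77, 1.48, 0.0]
contact_force: [-0.0, 0.2, 0.5]
opening: 0.0852
grip_force: 0.0
t: 27.9
tool_pos: [0.4591, -0.3235, 0.1635]
tool_rot: [2.866, 1.285, 0.001]
contact_force: [0.2, -0.9, 0.1]
opening: 0.0851
grip_force: 0.0
pos [ 0.4591 -0.3235  0.1635] yaw 0.8427 q6 -0.018 F [ 0.2 -0.9  0.1] op 0.0851 grip 0.0 t 27.9
 shift units now [ 3.77 -4.31  4.48]  turn z 0.0  shift after turn [ 3.77 -4.31  4.48]
```

View pics/s4.png

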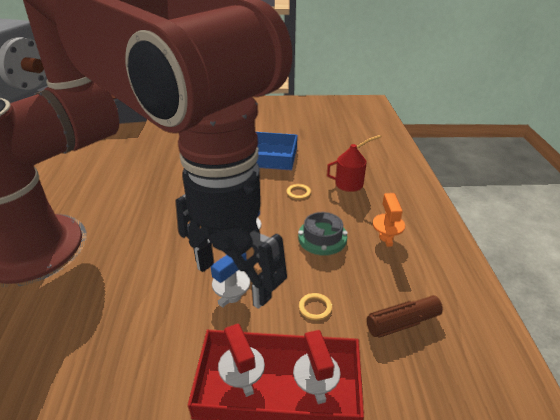

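Both red adapters stand upright in the red tray, with bars at (238,345) and (318,355). The socket at (323,230) is empty and the bystanders are unmoved. Next is the near blue at (229,270).

```bash
python3 -m jog '[[0,0,0,0.8,-0.9,0,1],[0,0,0,0.8,-0.9,0,1],[0,0,0,0.8,-0.9,0,1],[0,0,0,0.8,-0.9,0,1],[0,0,0,0.57,-0.71,0.3,1]]'; python3 -m jog '[[0,0,0,0,0,1,1],[0,0,0,0,0,1,1]]' 
python3 -c "
from h import *
plan(.438,-.1532,.8425,.029)"
```

```text
t: 28.62
tool_pos: [0.4378, -0.152, 0.155]
tool_rot: [2.863, 1.289, 0.003]
contact_force: [0.3, 0.6, -0.1]
opening: 0.0854
grip_force: 0.0
t: 28.88
tool_pos: [0.4379, -0.1528, 0.094]
tool_rot: [2.863, 1.29, 0.002]
contact_force: [0.4, 0.1, 0.8]
opening: 0.0854
grip_force: 0.0
pos [ 0.4379 -0.1528  0.094 ] yaw 0.8465 q6 0.228 F [0.4 0.1 0.8] op 0.0854 grip 0.0 t 28.88
 shift units now [-0.01  0.01  2.17]  turn z 0.05  shift after turn [-0.01  0.01  2.17]
```

```bash
python3 -m jog '[[0,0,0,0,0,1,1],[0,0,0,0,0,1,1],[0,0,0,0,0,0.15,1]]'; python3 -m jog '[[0,0,0,0,0,0,-1],[0,0,0,0,0,0,-1],[0,0,0,0,0,0,-1],[0,0,0,0,0,0,-1]]' 60; python3 -m jog '[[0,0,0,0,0,-0.5,-1],[0,0,0,0,0,-1,-1],[0,0,0,0,0,-1,-1],[0,0,0,0,0,-1,-1],[0,0,0,0,0,-1,-1]]'
python3 -c "
from h import *
plan(.524,.349,.8465,.037)"
```

```text
t: 29.25
tool_pos: [0.4356, -0.152, 0.0274]
tool_rot: [-2.862, -1.287, 0.004]
contact_force: [-0.1, 0.6, 0.3]
opening: 0.0855
grip_force: 0.0
t: 29.75
tool_pos: [0.4378, -0.1533, 0.0305]
tool_rot: [2.865, 1.287, 0.001]
contact_force: [-2.9, 2.0, 5.2]
opening: 0.0229
grip_force: 58.3
t: 30.38
tool_pos: [0.4367, -0.1526, 0.165]
tool_rot: [-2.865, -1.287, 0.001]
contact_force: [0.0, 0.4, -3.7]
opening: 0.0234
grip_force: 59.1
pos [ 0.4367 -0.1526  0.165 ] yaw 0.8446 q6 0.229 F [ 0.   0.4 -3.7] op 0.0234 grip 59.1 t 30.38
 shift units now [14.43 -8.92  4.27]  turn z -0.02  shift after turn [14.45 -8.9   4.27]
```

```bash
python3 -m jog '[[0,0,0,1,-0.62,0,-1],[0,0,0,1,-0.62,0,-1],[0,0,0,1,-0.62,0,-1],[0,0,0,1,-0.62,0,-1],[0,0,0,1,-0.62,0,-1]]'>/dev/null;python3 -m jog '[[0,0,0,1,-0.62,0,-1],[0,0,0,1,-0.62,0,-1],[0,0,0,1,-0.62,0,-1],[0,0,0,1,-0.62,0,-1],[0,0,0,1,-0.62,0,-1]]';python3 -m jog '[[0,0,0,1,-0.62,0,-1],[0,0,0,1,-0.62,0,-1],[0,0,0,1,-0.62,0,-1],[0,0,0,1,-0.62,0,-1],[0,0,0,0.4,-0.24,0,-1]]'
python3 -c "
from h import *
plan(.524,.349,.8465,.037)"
```

```text
t: 31.62
tool_pos: [0.4969, 0.1959, 0.164]
tool_rot: [-2.865, -1.288, 0.002]
contact_force: [0.1, 0.2, -3.6]
opening: 0.0231
grip_force: 59.1
t: 32.25
tool_pos: [0.5235, 0.3491, 0.1638]
tool_rot: [-2.865, -1.29, 0.002]
contact_force: [0.1, -0.3, -4.2]
opening: 0.0229
grip_force: 59.3
pos [0.5235 0.3491 0.1638] yaw 0.8462 q6 1.194 F [ 0.1 -0.3 -4.2] op 0.0229 grip 59.3 t 32.25
 shift units now [0.01 0.02 4.23]  turn z -0.0  shift after turn [0.01 0.02 4.23]
```

```bash
python3 -m jog '[[0,0,0,0,0,1,-1],[0,0,0,0,0,1,-1],[0,0,0,0,0,1,-1],[0,0,0,0,0,0.8,-1],[0,0,0,0,0,0.4,-1]]';  python3 -m jog '[[0,0,0,0,0,0.05,-1],[0,0,0,0,0,0,-1],[0,0,0,0,0,0,-1]]'
python3 -c "
from h import *
plan(.524,.349,.8465,.0355)"
```

```text
t: 32.88
tool_pos: [0.5228, 0.3465, 0.0362]
tool_rot: [2.865, 1.287, -0.006]
contact_force: [0.3, 0.0, -3.6]
opening: 0.0233
grip_force: 59.2
t: 33.25
tool_pos: [0.5247, 0.348, 0.0379]
tool_rot: [-2.866, -1.288, -0.003]
contact_force: [0.5, -0.0, -4.5]
opening: 0.023
grip_force: 59.4
pos [0.5247 0.348  0.0379] yaw 0.8446 q6 1.194 F [ 0.5 -0.  -4.5] op 0.023 grip 59.4 t 33.25
 shift units now [ 0.01 -0.04  0.08]  turn z -0.02  shift after turn [ 0.01 -0.04  0.08]
```

```bash
python3 -m jog '[[0,0,0,0,0,0.1,-1],[0,0,0,0,0,0,-1],[0,0,0,0,0,0,1],[0,0,0,0,0,0,1],[0,0,0,0,0,0,1]]'; python3 -m jog '[[0,0,0,0,0,-0.3,1],[0,0,0,0,0,-1,1],[0,0,0,0,0,-1,1],[0,0,0,0,0,-1,1],[0,0,1,0,0,-1,1]]';python3 -m jog '[[0,0,1,0,0,0,1],[0,0,1,0,0,0,1],[0,0,1,0,0,0,1],[0,0,1,0,0,0,1],[0,0,1,0,0,0,1]]'>/dev/null; python3 -m jog '[[0,0,1,0,0,0,1],[0,0,1,0,0,0,1],[0,0,1,0,0,0,1],[0,0,1,0,0,0,1],[0,0,1,0,0,0,1]]'>/dev/null; python3 -m jog '[[0,0,1,0,0,0,1],[0,0,1,0,0,0,1],[0,0,1,0,0,0,1],[0,0,1,0,0,0,1],[0,0,0.95,0,0,0,1]]'
python3 - <<'E'
from h import *
plan(.4591,.0098,-.5456,.029)
E
```

```text
t: 33.88
tool_pos: [0.5242, 0.3478, 0.0338]
tool_rot: [-2.866, -1.288, -0.0]
contact_force: [-0.4, -0.3, -0.2]
opening: 0.0764
grip_force: 0.0
t: 34.5
tool_pos: [0.5243, 0.3478, 0.1646]
tool_rot: [-2.92, -1.158, -0.002]
contact_force: [-0.2, -0.2, -0.4]
opening: 0.0855
grip_force: 0.0
t: 36.38
tool_pos: [0.5243, 0.3478, 0.1636]
tool_rot: [-3.023, 0.853, -0.001]
contact_force: [0.6, 0.0, -0.6]
opening: 0.0856
grip_force: 0.0
pos [0.5243 0.3478 0.1636] yaw -0.5501 q6 2.588 F [ 0.6  0.  -0.6] op 0.0856 grip 0.0 t 36.38
 shift units now [ 4.04 10.74  4.48]  turn z -0.05  shift after turn [ 3.99 10.76  4.48]
```

```bash
python3 -m jog '[[0,0,-0.05,0.4,1,0,1],[0,0,0,0.4,1,0,1],[0,0,0,0.4,1,0,1],[0,0,0,0.4,1,0,1],[0,0,0,0.4,1,0,1]]'>/dev/null; python3 -m jog '[[0,0,0,0.4,1,0,1],[0,0,0,0.4,1,0,1],[0,0,0,0.4,1,0,1],[0,0,0,0.4,1,0,1],[0,0,0,0.4,1,0,1]]' ; python3 -m jog '[[0,0,0,0,0.76,0.3,1],[0,0,0,0,0,1,1],[0,0,0,0,0,1,1]]' 
python3 -c "
from h import *
plan(.4591,.0098,-.5456,.029)"
```

```text
t: 37.62
tool_pos: [0.4717, 0.0279, 0.1636]
tool_rot: [-3.026, 0.842, -0.002]
contact_force: [0.5, -0.1, 1.0]
opening: 0.0855
grip_force: 0.0
t: 38.0
tool_pos: [0.4606, 0.0089, 0.0943]
tool_rot: [-3.026, 0.844, -0.004]
contact_force: [-0.1, 0.5, -0.4]
opening: 0.0853
grip_force: 0.0
pos [0.4606 0.0089 0.0943] yaw -0.5439 q6 1.972 F [-0.1  0.5 -0.4] op 0.0853 grip 0.0 t 38.0
 shift units now [-0.06  0.    2.18]  turn z 0.02  shift after turn [-0.06  0.    2.18]
```

```bash
python3 -m jog '[[0,0,0,-0.05,0,1,1],[0,0,0,0,0,1,1],[0,0,0,0,0,0.15,1]]'; python3 -m jog '[[0,0,0,0,0,0,-1],[0,0,0,0,0,0,-1],[0,0,0,0,0,0,-1],[0,0,0,0,0,0,-1]]' 60; python3 -m jog '[[0,0,0,0,0,-0.5,-1],[0,0,0,0,0,-1,-1],[0,0,0,0,0,-1,-1],[0,0,0,0,0,-1,-1],[0,0,0,0,0,-1,-1]]'
python3 -c "
from h import *
plan(.4156,.369,-.5456,.037)"
```

```text
t: 38.38
tool_pos: [0.4569, 0.0104, 0.0277]
tool_rot: [3.026, -0.842, -0.006]
contact_force: [0.1, -0.1, -0.2]
opening: 0.0859
grip_force: 0.0
t: 38.88
tool_pos: [0.4598, 0.01, 0.0306]
tool_rot: [-3.026, 0.842, -0.004]
contact_force: [0.2, -0.3, 5.0]
opening: 0.0233
grip_force: 60.7
t: 39.5
tool_pos: [0.4576, 0.0103, 0.1648]
tool_rot: [3.026, -0.842, -0.003]
contact_force: [0.6, 1.0, -5.1]
opening: 0.0233
grip_force: 59.4
pos [0.4576 0.0103 0.1648] yaw -0.543 q6 1.973 F [ 0.6  1.  -5.1] op 0.0233 grip 59.4 t 39.5
 shift units now [-7.37 -9.52  4.26]  turn z 0.03  shift after turn [-7.39 -9.5   4.26]
```

```bash
python3 -m jog '[[0,0,0,-0.78,-1,0,-1],[0,0,0,-0.78,-1,0,-1],[0,0,0,-0.78,-1,0,-1],[0,0,0,-0.78,-1,0,-1],[0,0,0,-0.78,-1,0,-1]]'>/dev/null;python3 -m jog '[[0,0,0,-0.78,-1,0,-1],[0,0,0,-0.78,-1,0,-1],[0,0,0,-0.78,-1,0,-1],[0,0,0,-0.78,-1,0,-1],[0,0,0,-0.35,-0.5,0.2,-1]]'; python3 -m jog '[[0,0,0,0,0,0,-1]]'
python3 -c "
from h import *
plan(.4156,.369,-.5456,.037)"
```

```text
t: 40.75
tool_pos: [0.4158, 0.3697, 0.1582]
tool_rot: [3.027, -0.84, -0.001]
contact_force: [-0.1, -0.5, -4.7]
opening: 0.023
grip_force: 60.2
t: 40.88
tool_pos: [0.4155, 0.3683, 0.1568]
tool_rot: [3.024, -0.839, -0.003]
contact_force: [-0.5, -0.5, -5.2]
opening: 0.0231
grip_force: 60.3
pos [0.4155 0.3683 0.1568] yaw -0.5414 q6 2.704 F [-0.5 -0.5 -5.2] op 0.0231 grip 60.3 t 40.88
 shift units now [-0.01 -0.04  3.99]  turn z 0.05  shift after turn [-0.01 -0.04  3.99]
```

```bash
python3 -m jog '[[0,0,0,0,0,1,-1],[0,0,0,0,0,1,-1],[0,0,0,0,0,1,-1],[0,0,0,0,0,0.6,-1],[0,0,0,0,0,0.35,-1]]';  python3 -m jog '[[0,0,0,0,0,0.05,-1],[0,0,0,0,0,0.05,-1],[0,0,0,0,0,0,-1]]'; python3 -m jog '[[0,0,0,0,0,0,1],[0,0,0,0,0,0,1],[0,0,0,0,0,0,1],[0,0,0,0,0,0,1],[0,0,0,0,0,-0.3,1]]'; python3 -m jog '[[0,0,0,0,0,-1,1],[0,0,0,0,0,-1,1],[0,0,0,0,0,-1,1],[0,0,0,0,0,-1,1],[0,0,0,0,0,-1,1]]'
python3 -c "
from h import *
C=cams();cv2.imwrite('pics/s5.png',cv2.cvtColor(C['side']['img'],cv2.COLOR_RGB2BGR))"
```

```text
t: 41.5
tool_pos: [0.4165, 0.3675, 0.0388]
tool_rot: [3.025, -0.843, -0.001]
contact_force: [0.2, -0.3, -4.9]
opening: 0.0228
grip_force: 60.2
t: 41.88
tool_pos: [0.4173, 0.3689, 0.0379]
tool_rot: [-3.025, 0.842, -0.002]
contact_force: [0.1, 0.0, -4.2]
opening: 0.0231
grip_force: 60.2
t: 42.5
tool_pos: [0.416, 0.368, 0.0453]
tool_rot: [3.025, -0.842, -0.002]
contact_force: [0.2, 0.1, 0.9]
opening: 0.0852
grip_force: 0.0
t: 43.12
tool_pos: [0.4166, 0.3684, 0.1976]
tool_rot: [-3.026, 0.842, -0.001]
contact_force: [0.1, 1.1, 0.2]
opening: 0.0853
grip_force: 0.0
```

View pics/s5.png

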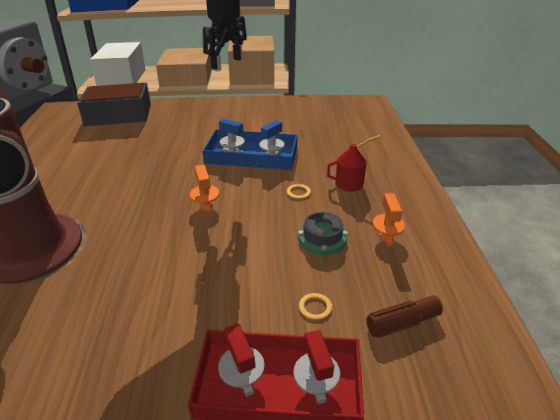

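Both blues stand upright in the blue tray at (232,135) and (272,138), both reds in the red tray at (240,350) and (318,357), and the bystanders are unmoved. The gripper is clear.

```bash
python3 -c "
from station import finish_job
print(finish_job())"
```

```text
the job is handed in; nothing more can be done
None
```

The job is handed in at about 43 s: both red adapters stand upright in the red tray and both blue ones in the blue tray, the locked red came free at about 0.745 rad with at most about 19 N in the wrist readings I took, and the last picture shows the tin, stub, rings and orange look-alikes where they were.

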